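# Reject the off-balance twin-ball toy on the knife-edge stand

## Task

One of the two twin-ball toys has its inner weight off-centre: find out which by laying a toy by its middle, bar square across the edge, on the knife-edge stand, where a good one stays level and a faulty one tips. Leave the good toy balanced level on the edge, middle over the edge, and the faulty one lying flat in the grey reject tray.

Things in the scene. Friction and masses are not known exactly. Their poses are not given: they have to be found in the camera images.
- toy_a: Twin-ball toy, 200 g: white bar along x with a blue flat-footed ball (48 mm) at each end, 198 x 48 mm over all, ball centres 75 mm from the middle. Bar 28 mm wide, its underside 12 mm and top 28 mm above the feet. Upright lug on the bar's middle, 30 (x) by 18 (y) mm, top 68 mm above the feet: grip here across the 18 mm. Origin: middle of the toy at foot level, z up
- toy_b: The other twin-ball toy, same look, size, origin and weight as toy_a. One of the two (it cannot be seen which) is faulty: its centre of mass lies about 33 mm from its middle towards one ball; laid by its middle on the edge it tips until that ball meets the table, leaning about 21 degrees. The good one's centre of mass is at its middle
- balance: the fixed knife-edge stand: a steel wedge on a grey base plate 80 mm (x) by 100 mm (y) by 8 mm. Origin: centre of its underside, on the table; its y axis runs along the edge, so a toy's bar should lie along its x. The edge is blunt and flat: 20 mm wide (x), 50 mm long (y), 40 mm above the table
- edge (a point): centre of the top of the stand's blunt edge, 40 mm above the table; a toy's bar underside rests at this height
- tray: the fixed grey open reject tray, 280 mm (x) by 150 mm (y) outside, 30 mm high, walls and floor 5 mm. Origin: centre of its underside, on the table; its x is its long side
Not all that is in view belongs to the job. Of the things shaped like the balance, the steel one is meant.

How it is judged:
By the outcome, as a careful person would: the job done as asked, in the order asked, and still so for the second after the job is handed in, with the robot touching nothing.
It also fails if it takes over 69 s, if anything falls off the work surface, if the arm or the gripper's body presses on something with over 40 N, if the wrist force passes 120 N, or if a joint passes its speed limit or range.

## Robot

A 6-joint arm with a two-finger parallel gripper is mounted at the origin on the work surface. World frame = base frame: x ahead of the robot, y to its left, z up, the work surface at z = 0. Lengths are in m, angles in degrees, forces in N, time in s.
With the tool pointing down it reaches from about 0.375 to 0.9 m from the base axis. Payload 3.1 kg.
Tool frame: the origin (TCP) lies on the centre line of the jaws, within the pads' length; the fingertips stand 22 mm ahead of it and the grasp point (between the pads) lies 3 mm ahead of it; z points along the fingers, y is the line along which they close (so a half turn about z gives the same grasp; the last joint's range is limited). The gripper opens to 87 mm and grips with 3 to 60 N. Pads are 19 mm wide; open, the fingers measure 117 mm over their backs; the gripper's body (75 mm by 190 mm) begins 51 mm behind the grasp point.
Start: joints at [-84.483, 30.224, 82.088, -0, 67.689, -10.227], TCP at [0.17, -0.602, 0.245] pointing down, gripper open.
Joint ranges: [-176.69, 176.69], [-43.24, 126.21], [12.49, 139.97], [-82, 262], [0, 151.66], [-163.58, 163.58]. Speed limits (degrees/s): [159.86, 159.86, 180, 180, 180, 180].

## Interface

Orientations are given as a 3x3 rotation matrix whose columns are the frame's x, y, z axes.
In Python, from rig import * gives the robot as it stands.
- The arm moves only by the shell command python3 -m jog 'ROWS'. ROWS is text: rows parted by semicolons, each of 7 numbers parted by spaces: the shift along the tool's x, y, z in mm, then the turn, a rotation vector about the tool's x, y, z in rad, then the finger opening in mm, from 0 to 87. In form: tx ty tz ax ay az fingers; .... A call has 1 to 12 rows; each row shifts and turns the commanded pose from where the row before left it, along the tool's axes as they then stand; what a row does not reach is not made up. A row lasts 1/8 s, in which the tool goes at most 62.5 mm and 10.7 degrees, less where a joint would pass 70% of its speed; a pose out of reach is approached as far as the arm can. A call with a gripper value outside its range is refused whole. The fingers move at their own pace and stop on an object; the grip force is fixed at half the most. Time passes only in rows, so rows that do not move let the fingers close. It gives the time, the measured TCP pose, the force, the opening and the grip force at its end, in the units of the state.
- read_state(): the state, without advancing time (a new reading comes with each control period).
- capture(name): name is "scene" or "top" or "wrist"; returns a dict with "color" (480x640x3 uint8, red, green, blue), "camera_matrix" (3x3 intrinsics, pixels), "R" (3x3) and "t" (3): a world point X has camera coordinates R X + t. Camera axes: x right, y down, z forward; pixel columns grow to the right and rows downward; lengths in m; the calibration is good to about 2 mm. A picture is of the moment at which its call begins. There is no depth.
- hand_in(): hands the job in; it is judged then, once.
Trained networks look in the newest picture that a camera, given by its name, has taken for a name from the list of things; names that differ only in an ending like _2 or _b are one class to them, and where a whole thing is asked for, a point or a joint stands for the part that bears it (a point fixed in the world has none). Each returns a list of dicts, best first, with "conf" (0 to 1); they miss things now and then, are a little off and sometimes report something else, mostly with a low value. They report only what shows in the picture. A call takes as long as a camera call. They do not tell look-alikes from the thing itself.
- find_in(camera, target): "at" ([x, y, z] in m, in world coordinates, good to about 4 mm: the middle of the surface that is visible of it).
- trace(camera, target): "pixels" (480x640 bool, what is visible of it).
- place_of(camera, target): "at" ([x, y, z] in m, in world coordinates, good to about 4 mm: a listed point, or the origin of a listed thing).
The state is a dict: "time_s": time; "joint_positions": joint angles; "qvel": joint speeds; "tau": joint torques, N m; "position": TCP position; "tcp_rot": TCP orientation; "force": force on the tool from outside, world axes, zero at the start; "moment": the same for the moment, N m; "opening": opening from 0.0 (shut) to 1.0 (fully open); "grasp_force": force on a finger pad.
Only numpy, scipy, OpenCV 4.12 (cv2) and the standard library are available. Lean on these libraries where they do the work, as an engineer would, in place of code of your own. Each camera call takes 0.05 s, during which the arm holds its last target. There are 200 camera calls.

## Working session

There is one attempt and no reset: what is moved stays moved. The work goes in short steps, Python scripts to look and compute and a shell command to move; the robot and the scene stay as the last step left them, time stands still between calls to the robot, and variables do not carry over. Pictures are saved under pics/ and viewed, at most 10 in all, crops included, and the job is handed in when it is done.

```bash
mkdir -p pics; ls; python3 - <<'E'
from rig import *
import cv2,numpy as np
for n in ["scene","top"]:
    c=capture(n); cv2.imwrite(f"pics/{n}0.png",c["color"][:,:,::-1])
    print(n,c["camera_matrix"].round(1).tolist(),c["R"].round(3).tolist(),c["t"].round(3).tolist())
    for t in ["toy_a","balance","edge","tray"]:
        print(t,[(np.round(d["at"],3).tolist(),round(d["conf"],2)) for d in place_of(n,t)])
s=read_state();print(s["time_s"],s["position"],s["tcp_rot"],s["opening"])
E
```

```text
pics
scene [[506.7, 0.0, 316.1], [0.0, 506.7, 239.9], [0.0, 0.0, 1.0]] [[0.185, 0.983, 0.013], [0.704, -0.123, -0.7], [-0.686, 0.139, -0.714]] [-0.069, -0.299, 1.315]
toy_a [([0.44, -0.153, -0.002], 0.95), ([0.474, -0.334, 0.001], 0.78)]
balance [([0.624, -0.105, 0.0], 0.92), ([0.596, 0.056, -0.001], 0.56), ([0.297, 0.22, -0.003], 0.56)]
edge [([0.594, 0.06, 0.039], 0.64), ([0.298, 0.223, 0.039], 0.59), ([0.629, -0.1, 0.041], 0.58)]
tray [([0.556, 0.315, 0.005], 0.7)]
top [[517.4, 0.0, 322.9], [0.0, 517.4, 237.1], [0.0, 0.0, 1.0]] [[-0.004, -1.0, 0.006], [-0.998, 0.003, -0.065], [0.065, -0.006, -0.998]] [-0.003, 0.46, 1.118]
toy_a [([0.473, -0.338, -0.0], 0.82)]
balance [([0.3, 0.217, -0.001], 0.92), ([0.629, -0.102, -0.0], 0.87), ([0.594, 0.057, 0.002], 0.79)]
edge [([0.59, 0.062, 0.042], 0.74), ([0.3, 0.227, 0.042], 0.73), ([0.628, -0.1, 0.038], 0.61)]
tray [([0.554, 0.316, 0.0], 0.69)]
0.5 [ 0.16964153 -0.60148976  0.24451555] [[ 9.62475481e-01  2.71368658e-01  4.80270338e-06]
 [ 2.71368658e-01 -9.62475479e-01  6.55535172e-05]
 [ 2.24116543e-05 -6.17903498e-05 -9.99999998e-01]] 1.0017870753526397
```

View pics/scene0.png

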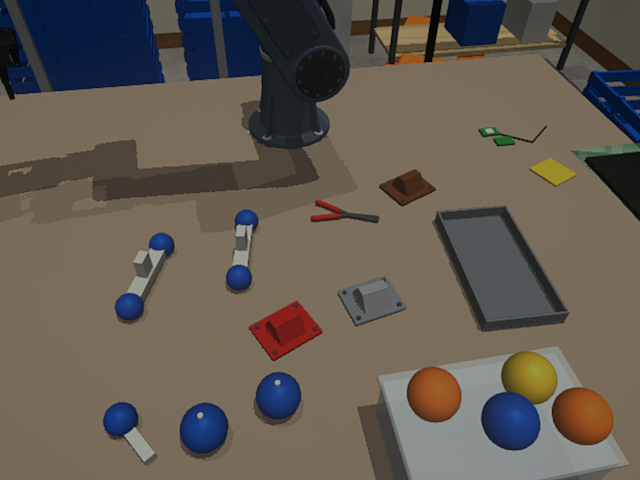

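View pics/top0.png

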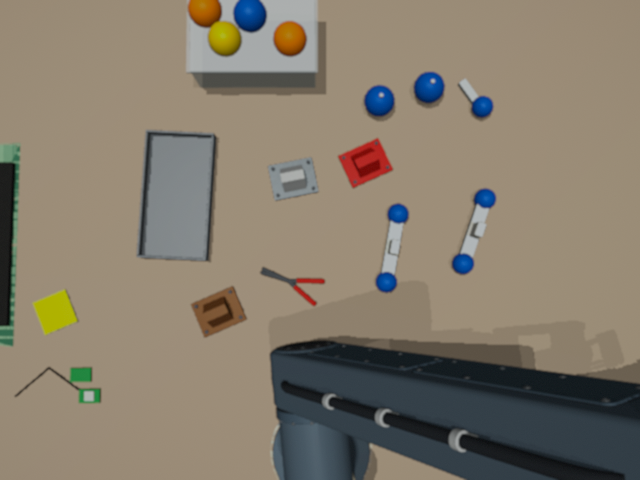

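The pictures show two toys, at top (394,247) and (477,230); the half toy at (482,105) and the loose balls are not part of the job. The candidates for the stand are steel at top (293,178), red at (366,162) and brown at (218,311), so I choose the steel one. The tray is at (177,195), and the pliers at (293,283) are clutter.

```bash
cat > h.py <<'E'
from rig import *
import cv2,numpy as np
def unproj(c,px,z):
    px=np.atleast_2d(np.array(px,float)); K=c["camera_matrix"];R=np.array(c["R"]);t=np.array(c["t"])
    d=(R.T@np.linalg.inv(K)@np.c_[px,np.ones(len(px))].T).T; o=-R.T@t
    return o+d*((z-o[2])/d[:,2])[:,None]
def rect(c,m,z):
    n,l,s,_=cv2.connectedComponentsWithStats(m.astype(np.uint8)); m=l==1+s[1:,4].argmax()
    p=unproj(c,np.argwhere(m)[:,::-1],z)[:,:2]*1000
    return cv2.minAreaRect(p.astype(np.float32))
def balls(c,z=.023):
    h=cv2.cvtColor(c["color"],cv2.COLOR_RGB2HSV)
    m=((h[...,0]>105)&(h[...,0]<130)&(h[...,1]>150)&(h[...,2]>50)).astype(np.uint8)
    n,l,s,ct=cv2.connectedComponentsWithStats(m)
    return [(ct[i].round(1).tolist(),(unproj(c,ct[i],z)[0]*1000).round(1).tolist(),int(s[i,4])) for i in range(1,n) if s[i,4]>100]
E
python3 - <<'E'
from h import *
for n in ["top","scene"]:
    c=capture(n)
    print(n,"balls",*balls(c),sep="\n")
    for d in trace(n,"balance"):
        r=rect(c,d["pixels"],.008); print("bal",np.round(r[0],1),np.round(r[1],1),round(r[2],1),d["conf"])
    for d in trace(n,"tray"):
        r=rect(c,d["pixels"],.03); print("tray",np.round(r[0],1),np.round(r[1],1),round(r[2],1),d["conf"])
    if n=="top": cv2.imwrite("pics/crop.png",cv2.resize(c["color"][130:300,250:520,::-1],None,fx=2.9,fy=2.9,interpolation=cv2.INTER_CUBIC))
E
```

```text
top
balls
([249.5, 14.6], [958.7, 157.2, 23.0], 765)
([428.6, 87.3], [792.2, -240.5, 23.0], 626)
([378.9, 100.6], [762.1, -130.0, 23.0], 598)
([481.9, 106.4], [748.8, -358.2, 23.0], 292)
([484.6, 198.0], [544.5, -359.2, 23.0], 248)
([397.8, 213.3], [511.4, -168.6, 23.0], 246)
([462.3, 263.4], [401.7, -307.3, 23.0], 276)
([385.9, 281.8], [362.5, -140.9, 23.0], 265)
bal [625.8 -99.1] [ 81.1 101.1] 24.2 0.93
bal [298.2 224.1] [ 79.6 101.6] 24.0 0.78
tray [551.3 313.3] [156.1 282.3] 86.9 0.83
scene
balls
([6.8, 20.2], [-741.3, -840.3, 23.0], 254)
([93.4, 42.2], [-525.5, -539.1, 23.0], 10397)
([197.6, 38.4], [-502.4, -219.0, 23.0], 2496)
([238.9, 42.9], [-449.1, -92.1, 23.0], 2113)
([482.7, 21.5], [-484.6, 742.2, 23.0], 1584)
([22.6, 79.5], [-312.3, -705.1, 23.0], 637)
([622.4, 85.8], [-5.3, 954.2, 23.0], 960)
([599.2, 98.1], [45.9, 849.4, 23.0], 193)
([626.4, 125.8], [182.2, 840.3, 23.0], 269)
([246.5, 218.1], [360.0, -141.8, 23.0], 290)
([161.6, 242.4], [400.6, -309.7, 23.0], 347)
([238.4, 277.0], [514.0, -170.6, 23.0], 481)
([128.7, 306.2], [546.9, -361.5, 23.0], 564)
([278.0, 395.6], [757.4, -130.8, 23.0], 1560)
([512.2, 420.6], [857.2, 199.5, 23.0], 2421)
([119.8, 418.7], [752.3, -360.4, 23.0], 862)
([203.6, 428.0], [787.9, -242.0, 23.0], 1805)
bal [300.4 225.1] [ 87.1 116.4] 24.3 0.86
bal [594.3  59.6] [ 83.1 101.6] 11.1 0.66
bal [ 630.8 -101.3] [ 85.4 102.5] 24.1 0.59
tray [563.1 306.9] [164.8 297.7] 86.1 0.86
```

View pics/crop.png

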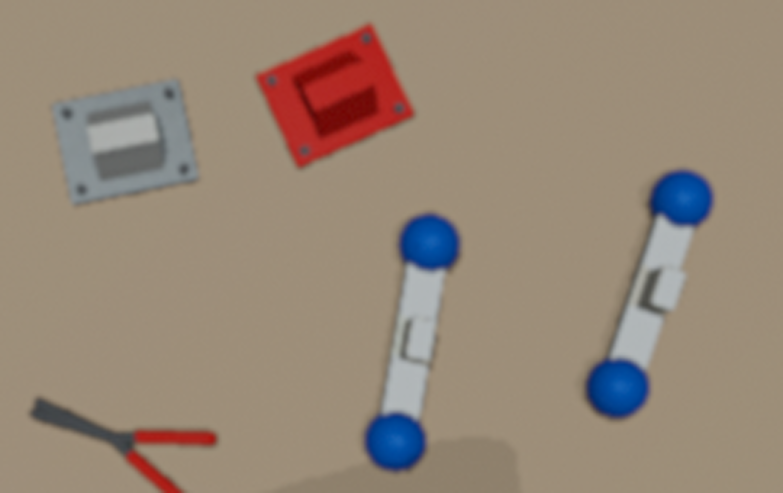

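The crop confirms the steel stand at crop (125,140), top (293,178), with the edge face at about crop (124,133). The red one beside it is the decoy. The toys' lugs are at crop (422,338) and (668,287).

```bash
cat >> h.py <<'E'
def go(x,y,z,yaw):
    """total turn about tool z (rad) then shift in tool axes AFTER that turn (mm); tool assumed down"""
    s=read_state();R=np.array(s["tcp_rot"]);a=np.degrees(np.arctan2(R[1,0],R[0,0]))
    t=np.radians(yaw);X=np.array([np.cos(t),np.sin(t),0]);Y=np.array([np.sin(t),-np.cos(t),0])
    d=np.array([x,y,z])-np.array(s["position"])*1000
    print("t",round(s["time_s"],2),"yaw",a.round(2),"tilt z",R[:,2].round(3),"turn az",round(-np.radians(yaw-a),4),"shift",(d@X).round(1),(d@Y).round(1),(-d[2]).round(1),"open",s["opening"],"F",np.round(s["force"],1),"M",np.round(s["moment"],3))
E
python3 - <<'E'
from h import *
c=capture("top")
f=lambda u,v:(250+u/2.9,130+v/2.9)
print("lugs",unproj(c,[f(422,338),f(668,287)],.068).round(4).tolist())
e=unproj(c,[f(86,127),f(157,112),f(158,140),f(92,152)],.04);print("edge",e.round(4).tolist(),e.mean(0))
p=unproj(c,[f(55,103),f(180,82),f(198,180),f(74,205)],.008);print("plate",p.round(4).tolist(),p.mean(0))
go(436.8,-155.4,130,-10.5)
E
```

```text
lugs [[0.4367, -0.156, 0.068], [0.4729, -0.3342, 0.068]]
edge [[0.5959, 0.088, 0.04], [0.6071, 0.0352, 0.04], [0.586, 0.0345, 0.04], [0.5772, 0.0835, 0.04]] [0.59154332 0.06028378 0.04      ]
plate [[0.6206, 0.1142, 0.008], [0.6367, 0.0185, 0.008], [0.5609, 0.0049, 0.008], [0.5419, 0.0995, 0.008]] [0.59000608 0.05927292 0.008     ]
t 0.85 yaw 15.74 tilt z [ 0. -0. -1.] turn az 0.4581 shift 181.4 -487.4 114.6 open 1.002670560403588 F [-0.2 -0.4 -0.1] M [-0.027  0.007 -0.041]
```

```bash
python3 -m jog '0 0 0 0 0 0.153 87; 0 0 0 0 0 0.153 87; 0 0 0 0 0 0.152 87; 20.2 -54.2 12.7 0 0 0 87; 20.2 -54.2 12.7 0 0 0 87; 20.2 -54.2 12.7 0 0 0 87; 20.2 -54.2 12.7 0 0 0 87; 20.2 -54.2 12.7 0 0 0 87; 20.2 -54.2 12.7 0 0 0 87; 20.2 -54.2 12.7 0 0 0 87; 20.2 -54.2 12.7 0 0 0 87; 20 -54 13 0 0 0 87'; python3 - <<'E'
from h import *
go(436.8,-155.6,55,-10.5)
E
```

```text
time_s: 2.35
position: [0.4383, -0.1539, 0.1299]
tcp_rot: [[0.983, -0.182, 0.001], [-0.182, -0.983, -0.001], [0.001, 0.001, -1.0]]
force: [0.2, -0.5, 1.1]
opening: 1.001
grasp_force: 0.0
t 2.35 yaw -10.51 tilt z [ 0.001 -0.001 -1.   ] turn az -0.0002 shift -1.2 1.9 74.9 open 1.0009201095521916 F [ 0.2 -0.5  1.1] M [-0.041 -0.04   0.007]
```

```bash
python3 -m jog '-1 1.5 0 0 0 0 87; 0 0 25 0 0 0 87; 0 0 25 0 0 0 87; 0 0 15 0 0 0 87; 0 0 10 0 0 0 87; 0 0 0 0 0 0 87'; python3 -m jog '0 0 0 0 0 0 10; 0 0 0 0 0 0 10; 0 0 0 0 0 0 10; 0 0 0 0 0 0 10; 0 0 0 0 0 0 10; 0 0 0 0 0 0 10; 0 0 0 0 0 0 10'; python3 - <<'E'
from h import *
go(436.8,-155.6,120,-10.5)
E
```

```text
time_s: 3.1
position: [0.4355, -0.1571, 0.0547]
tcp_rot: [[0.983, -0.183, -0.001], [-0.183, -0.983, 0.0], [-0.001, -0.0, -1.0]]
force: [-0.6, 0.3, 0.1]
opening: 1.003
grasp_force: 0.0
time_s: 3.98
position: [0.4357, -0.1564, 0.0549]
tcp_rot: [[0.983, -0.182, -0.0], [-0.182, -0.983, 0.0], [-0.0, -0.0, -1.0]]
force: [0.8, -0.2, -0.5]
opening: 0.291
grasp_force: 0.0
t 3.98 yaw -10.49 tilt z [-0.  0. -1.] turn az 0.0001 shift 0.9 -1.0 -65.1 open 0.29081792837116116 F [ 0.8 -0.2 -0.5] M [ 0.051 -0.01  -0.025]
```

```bash
python3 -m jog '0 0 0 0 0 0 10; 0 0 0 0 0 0 10; 0 0 0 0 0 0 10; 0 0 0 0 0 0 10; 0 0 -10 0 0 0 10; 0 0 -20 0 0 0 10; 0 0 -30 0 0 0 10; 0 0 -30 0 0 0 10; 0 0 0 0 0 0 10; 0 0 0 0 0 0 10; 0 0 0 0 0 0 10'; python3 - <<'E'
from h import *
M=[]
for i in range(4):
    c=capture("top"); M.append(read_state()["moment"])
print(np.mean(M,0).round(3), np.std(M,0).round(3)); print(*[b for b in balls(c,.115) if 400>b[0][0]>370],sep="\n")
go(591,59.7,145,10.5)
E
```

```text
time_s: 5.35
position: [0.435, -0.156, 0.144]
tcp_rot: [[0.983, -0.182, -0.002], [-0.182, -0.983, 0.001], [-0.002, -0.001, -1.0]]
force: [-0.0, -0.6, -1.5]
opening: 0.206
grasp_force: 29.9
[ 0.03   0.059 -0.024] [0.023 0.008 0.023]
([379.0, 101.3], [729.9, -119.3, 115.0], 493)
t 5.55 yaw -10.5 tilt z [-0.001  0.001 -1.   ] turn az -0.3665 shift 192.4 -184.0 -0.7 open 0.20542142153513673 F [ 0.3  0.1 -0.6] M [ 0.045  0.07  -0.027]
```

```bash
python3 -m jog '0 0 0 0 0 -0.122 10; 0 0 0 0 0 -0.122 10; 0 0 0 0 0 -0.122 10; 32 -31 0 0 0 0 10; 32 -31 0 0 0 0 10; 32 -31 0 0 0 0 10; 32 -31 0 0 0 0 10; 32 -30 0 0 0 0 10; 32 -30 0 0 0 0 10; 0 0 0 0 0 0 10; 0 0 0 0 0 0 10'; python3 - <<'E'
from h import *
P=[]
for n in ["top","scene","wrist"]:
    c=capture(n); cv2.imwrite(f"pics/{n}1.png",c["color"][:,:,::-1]); P.append(read_state()["position"])
    if n=="scene": print(*[b for b in balls(c,.112) if 250<b[0][0]<500 and 150<b[0][1]<380],sep="\n")
print(np.mean(P,0))
go(591,59.7,85,10.5)
E
```

```text
time_s: 6.92
position: [0.59, 0.0593, 0.1442]
tcp_rot: [[0.983, 0.182, -0.003], [0.182, -0.983, -0.0], [-0.003, -0.0, -1.0]]
force: [0.2, -0.1, -1.7]
opening: 0.207
grasp_force: 29.9
([397.0, 293.7], [667.6, 71.2, 112.0], 676)
[0.58998722 0.05858588 0.14445296]
t 7.08 yaw 10.39 tilt z [-0.002 -0.    -1.   ] turn az -0.0018 shift 1.1 -1.1 59.6 open 0.20498092781146826 F [-0.  -0.1 -1.7] M [0.026 0.092 0.024]
```

View pics/scene1.png

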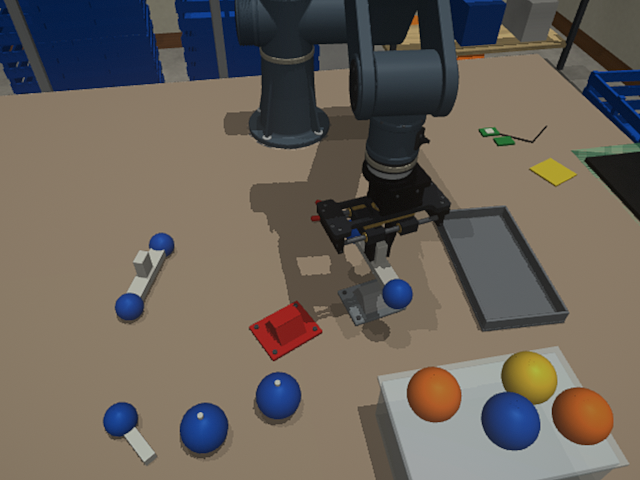

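The scene picture shows the toy held over the steel stand (372,300), with its front ball at (397,294), as expected to within 2-3 mm. I'm lowering it now.

```bash
python3 -m jog '0 -1 20 0 0 0 10; 0 0 20 0 0 0 10; 0 0 12 0 0 0 10; 0 0 5 0 0 0 10; 0 0 2 0 0 0 10; 0 0 1 0 0 0 10; 0 0 0 0 0 0 10; 0 0 0 0 0 0 10'; python3 - <<'E'
from h import *
go(591,59.7,83,10.5)
E
```

```text
time_s: 8.07
position: [0.5912, 0.0604, 0.0853]
tcp_rot: [[0.983, 0.182, 0.001], [0.182, -0.983, -0.0], [0.001, 0.0, -1.0]]
force: [-0.3, 0.1, -1.6]
opening: 0.207
grasp_force: 29.9
t 8.07 yaw 10.48 tilt z [ 0.001 -0.    -1.   ] turn az -0.0003 shift -0.3 0.7 2.3 open 0.20735428669273964 F [-0.3  0.1 -1.6] M [0.012 0.053 0.045]
```

```bash
python3 -m jog '0 0 1 0 0 0 10; 0 0 1 0 0 0 10; 0 0 0 0 0 0 10; 0 0 0 0 0 0 10'; python3 -m jog '0 0 0 0 0 0 36; 0 0 0 0 0 0 36; 0 0 0 0 0 0 36; 0 0 0 0 0 0 36; 0 0 0 0 0 0 36; 0 0 0 0 0 0 36; 0 0 0 0 0 0 36; 0 0 0 0 0 0 36'; python3 - <<'E'
from h import *
c=capture("scene"); cv2.imwrite("pics/s2.png",cv2.resize(c["color"][170:370,250:510,::-1],None,fx=2.9,fy=2.9))
E
```

```text
time_s: 8.57
position: [0.591, 0.0604, 0.0829]
tcp_rot: [[0.983, 0.182, 0.0], [0.182, -0.983, 0.0], [0.0, -0.0, -1.0]]
force: [-1.2, 0.5, -1.1]
opening: 0.202
grasp_force: 29.9
time_s: 9.57
position: [0.5908, 0.0604, 0.0829]
tcp_rot: [[0.983, 0.182, -0.0], [0.182, -0.983, 0.0], [-0.0, -0.0, -1.0]]
force: [-1.0, -0.0, -0.6]
opening: 0.412
grasp_force: 0.0
```

View pics/s2.png

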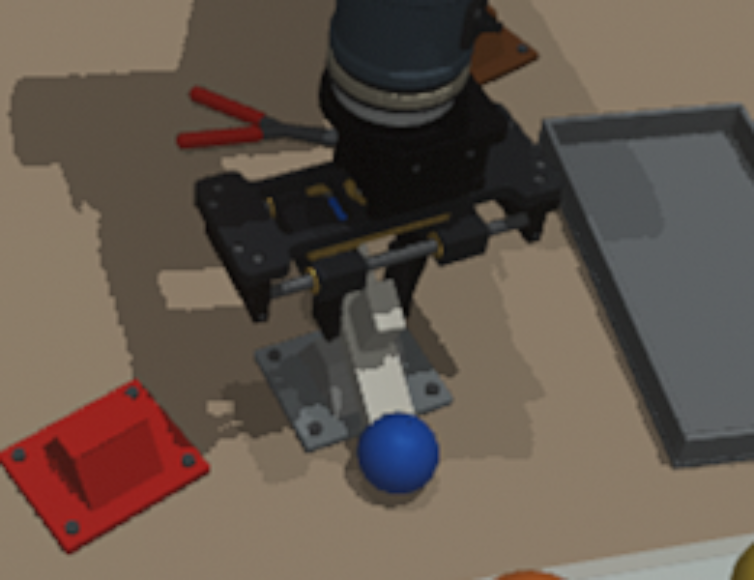

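The crop shows the front ball at (398,455), resting down at the table with the lug leaning forward. I'll check this numerically.

```bash
python3 - <<'E'
from h import *
c=capture("scene")
for z in (.021,.051): print([b for b in balls(c,z) if 300<b[0][0]<450 and 250<b[0][1]<380])
go(591,59.7,83,10.5)
E
```

```text
[([386.9, 325.8], [663.5, 66.7, 21.0], 575)]
[([386.9, 325.8], [683.0, 57.5, 51.0], 575)]
t 9.68 yaw 10.47 tilt z [-0.  0. -1.] turn az -0.0005 shift -0.0 0.7 -0.1 open 0.41498318735566253 F [ 0.3 -0.5  0.1] M [-0.028 -0.009  0.012]
```

Confirmed: at ball height 21 mm the ball lies 73 mm ahead of the middle, so the near toy has tipped forward and is the faulty one. I'll regrip it with the tool tilted 21° to match the lug.

```bash
python3 -m jog '8 0 0 0 0 0 36; 8 0 -1 0 0 0 36; 0 0 0 0 -0.122 0 36; 0 0 0 0 -0.122 0 36; 0 0 0 0 -0.122 0 36; 0 0 0 0 0 0 36; 0 0 0 0 0 0 36'; python3 - <<'E'
from h import *
go(607,62,84,10.5)
c=capture("wrist"); cv2.imwrite("pics/w3.png",c["color"][:,:,::-1])
E
```

```text
time_s: 10.55
position: [0.6062, 0.0634, 0.0838]
tcp_rot: [[0.918, 0.182, -0.351], [0.17, -0.983, -0.065], [-0.357, -0.0, -0.934]]
force: [-0.2, -0.2, 0.2]
opening: 0.413
grasp_force: 0.0
t 10.55 yaw 10.49 tilt z [-0.351 -0.065 -0.934] turn az -0.0002 shift 0.5 1.5 -0.2 open 0.41309151715160064 F [-0.2 -0.2  0.2] M [ 0.029 -0.201 -0.006]
```

View pics/w3.png

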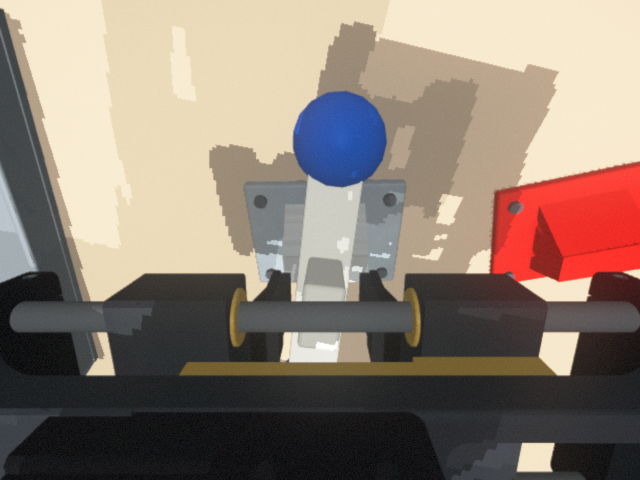

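The wrist view shows the lug at (322,300) between the fingers and the lowered ball at (340,140). The toy is slightly turned, which gripping will square up.

```bash
python3 -m jog '0 0 0 0 0 0 10; 0 0 0 0 0 0 10; 0 0 0 0 0 0 10; 0 0 0 0 0 0 10; 0 0 0 0 0 0 10; 0 0 0 0 0 0 10; 0 0 0 0 0 0 10'; python3 -m jog '-4 0 -9 0 0 0 10; -7 0 -19 0 0 0 10; -9 0 -23 0 0 0 10; -9 0 -23 0 0 0 10; 0 0 0 0 0.122 0 10; 0 0 0 0 0.122 0 10; 0 0 0 0 0.122 0 10; 0 0 0 0 0 0 10'; python3 - <<'E'
from h import *
go(555,314,160,-3.5)
c=capture("scene")
print(*[b for b in balls(c,.128) if 300<b[0][0]<500 and 150<b[0][1]<380],sep="\n")
E
```

```text
time_s: 11.48
position: [0.6067, 0.063, 0.0842]
tcp_rot: [[0.918, 0.182, -0.352], [0.17, -0.983, -0.066], [-0.358, 0.0, -0.934]]
force: [-1.5, -1.2, 2.8]
opening: 0.207
grasp_force: 29.2
time_s: 12.48
position: [0.604, 0.0633, 0.1647]
tcp_rot: [[0.983, 0.182, -0.002], [0.182, -0.983, 0.0], [-0.002, -0.001, -1.0]]
force: [0.5, -0.2, -2.1]
opening: 0.207
grasp_force: 29.8
t 12.47 yaw 10.46 tilt z [-0.002  0.    -1.   ] turn az 0.2436 shift -64.2 -247.2 4.7 open 0.2067314373241052 F [ 0.5 -0.2 -2.1] M [-0.028  0.044  0.052]
([403.3, 292.7], [679.3, 75.4, 128.0], 722)
```

```bash
python3 -m jog '0 0 0 0 0 0.122 10; 0 0 0 0 0 0.122 10; -10.6 -41.2 0 0 0 0 10; -10.6 -41.2 0 0 0 0 10; -10.6 -41.2 0 0 0 0 10; -10.6 -41.2 0 0 0 0 10; -10.6 -41.2 0 0 0 0 10; -11 -41 0 0 0 0 10; 0 0 0 0 0 0 10; 0 0 0 0 0 0 10'; python3 - <<'E'
from h import *
go(555,314,62,-3.5)
E
```

```text
time_s: 13.78
position: [0.5579, 0.3138, 0.1633]
tcp_rot: [[0.998, -0.06, -0.0], [-0.06, -0.998, -0.001], [-0.0, 0.001, -1.0]]
force: [0.5, -0.2, -1.8]
opening: 0.206
grasp_force: 29.8
t 13.78 yaw -3.46 tilt z [-0.    -0.001 -1.   ] turn az 0.0007 shift -3.0 -0.1 101.3 open 0.20607375685181803 F [ 0.5 -0.2 -1.8] M [0.047 0.064 0.019]
```

```bash
python3 -m jog '-3 0 25 0 0 0 10; 0 0 25 0 0 0 10; 0 0 25 0 0 0 10; 0 0 15 0 0 0 10; 0 0 8 0 0 0 10; 0 0 2 0 0 0 10; 0 0 1 0 0 0 10; 0 0 1 0 0 0 10; 0 0 0 0 0 0 10'; python3 - <<'E'
from h import *
go(555,314,60,-3.5)
E
```

```text
time_s: 14.9
position: [0.5547, 0.314, 0.0621]
tcp_rot: [[0.998, -0.061, 0.001], [-0.061, -0.998, 0.0], [0.001, -0.0, -1.0]]
force: [0.3, 0.4, -1.7]
opening: 0.207
grasp_force: 29.8
t 14.9 yaw -3.49 tilt z [ 0.001  0.    -1.   ] turn az 0.0001 shift 0.3 0.0 2.1 open 0.20676025858028074 F [ 0.3  0.4 -1.7] M [ 0.06  -0.025  0.03 ]
```

```bash
python3 -m jog '0 0 1 0 0 0 10; 0 0 0.7 0 0 0 10; 0 0 0 0 0 0 10; 0 0 0 0 0 0 10'; python3 -m jog '0 0 0 0 0 0 50; 0 0 0 0 0 0 50; 0 0 0 0 0 0 50; 0 0 0 0 0 0 50; 0 0 0 0 0 0 50; 0 0 -20 0 0 0 50; 0 0 -35 0 0 0 87; 0 0 -40 0 0 0 87'; python3 - <<'E'
from h import *
go(473.1,-334.3,130,-19.7)
c=capture("scene")
print(*[b for b in balls(c,.026) if 100<b[0][0]<580 and 180<b[0][1]<350],sep="\n")
E
```

```text
time_s: 15.4
position: [0.5539, 0.3137, 0.0602]
tcp_rot: [[0.998, -0.061, -0.001], [-0.061, -0.998, -0.0], [-0.001, 0.0, -1.0]]
force: [-3.4, -0.5, 5.9]
opening: 0.199
grasp_force: 30.0
time_s: 16.4
position: [0.5542, 0.3138, 0.1566]
tcp_rot: [[0.998, -0.061, 0.0], [-0.061, -0.998, 0.0], [0.0, -0.0, -1.0]]
force: [0.5, -0.7, 0.7]
opening: 0.72
grasp_force: 0.0
t 16.4 yaw -3.51 tilt z [ 0.  0. -1.] turn az 0.2826 shift 142.1 637.5 26.6 open 0.7199818367388737 F [ 0.5 -0.7  0.7] M [0.045 0.021 0.011]
([482.2, 229.0], [475.7, 319.0, 26.0], 333)
([161.5, 242.3], [403.1, -309.2, 26.0], 339)
([511.8, 289.6], [631.2, 307.5, 26.0], 541)
([128.7, 306.1], [549.3, -360.6, 26.0], 564)
```

```bash
python3 -m jog '0 0 0 0 0 0.141 87; 0 0 0 0 0 0.1416 87; 10 45 2 0 0 0 87; 10 45 2 0 0 0 87; 10 45 2 0 0 0 87; 10 45 2 0 0 0 87; 10 45 2 0 0 0 87; 10 45 2 0 0 0 87; 10 45 2 0 0 0 87'; python3 -m jog '10 45 2 0 0 0 87; 10 45 2 0 0 0 87; 10 45 2 0 0 0 87; 10 45 2 0 0 0 87; 10 45 2 0 0 0 87; 10 45 2 0 0 0 87; 10 45 2 0 0 0 87; 2 7 0 0 0 0 87; 0 0 0 0 0 0 87; 0 0 0 0 0 0 87'; python3 - <<'E'
from h import *
go(473.1,-334.3,55,-19.7)
E
```

```text
time_s: 17.58
position: [0.5145, -0.0079, 0.1421]
tcp_rot: [[0.942, -0.337, 0.003], [-0.337, -0.942, -0.001], [0.003, -0.0, -1.0]]
force: [0.9, -0.6, -0.5]
opening: 1.008
grasp_force: 0.0
time_s: 18.82
position: [0.4732, -0.3322, 0.1271]
tcp_rot: [[0.942, -0.336, -0.0], [-0.336, -0.942, 0.001], [-0.001, -0.001, -1.0]]
force: [0.0, 0.2, 0.3]
opening: 0.996
grasp_force: 0.0
t 18.82 yaw -19.63 tilt z [-0.     0.001 -1.   ] turn az 0.0013 shift 0.6 2.0 72.1 open 0.9957987644382343 F [0.  0.2 0.3] M [0.046 0.028 0.009]
```

```bash
python3 -m jog '0.5 2 20 0 0 0 87; 0 0 25 0 0 0 87; 0 0 17 0 0 0 87; 0 0 10 0 0 0 87; 0 0 0 0 0 0 87; 0 0 0 0 0 0 10; 0 0 0 0 0 0 10; 0 0 0 0 0 0 10; 0 0 0 0 0 0 10; 0 0 0 0 0 0 10; 0 0 0 0 0 0 10; 0 0 0 0 0 0 10'; python3 -m jog '0 0 0 0 0 0 10; 0 0 0 0 0 0 10; 0 0 0 0 0 0 10; 0 0 0 0 0 0 10; 0 0 -10 0 0 0 10; 0 0 -20 0 0 0 10; 0 0 -30 0 0 0 10; 0 0 -30 0 0 0 10; 0 0 0 0 0 0 10; 0 0 0 0 0 0 10';  python3 - <<'E'
from h import *
go(591.5,59.7,145,10.5)
E
```

```text
time_s: 20.32
position: [0.4731, -0.3358, 0.0547]
tcp_rot: [[0.941, -0.337, -0.0], [-0.337, -0.941, 0.0], [-0.0, -0.0, -1.0]]
force: [0.3, -0.2, 0.8]
opening: 0.291
grasp_force: 0.0
time_s: 21.58
position: [0.4725, -0.3353, 0.1442]
tcp_rot: [[0.941, -0.337, -0.001], [-0.337, -0.941, 0.001], [-0.001, -0.001, -1.0]]
force: [-0.2, 1.0, -1.8]
opening: 0.207
grasp_force: 29.9
t 21.57 yaw -19.7 tilt z [-0.001  0.001 -1.   ] turn az -0.527 shift 188.9 -366.7 -0.8 open 0.20727910504269326 F [-0.2  1.  -1.8] M [ 0.105  0.055 -0.028]
```

```bash
python3 -m jog '0 0 0 0 0 -0.132 10; 0 0 0 0 0 -0.132 10; 0 0 0 0 0 -0.132 10; 0 0 0 0 0 -0.131 10; 24 -46 0 0 0 0 10; 24 -46 0 0 0 0 10; 24 -46 0 0 0 0 10; 24 -46 0 0 0 0 10; 24 -46 0 0 0 0 10; 24 -46 0 0 0 0 10; 24 -46 0 0 0 0 10; 21 -45 0 0 0 0 10'; python3 -m jog '0 0 0 0 0 0 10; 0 0 0 0 0 0 10; 0 0 10 0 0 0 10; 0 0 0 0 0 0 10'; python3 - <<'E'
from h import *
c=capture("scene")
print(*[b for b in balls(c,.103) if 300<b[0][0]<450 and 150<b[0][1]<380],sep="\n")
go(591.5,59.7,85,10.5)
E
```

```text
time_s: 23.08
position: [0.5914, 0.0612, 0.1429]
tcp_rot: [[0.983, 0.182, -0.003], [0.182, -0.983, 0.0], [-0.003, -0.001, -1.0]]
force: [0.8, -0.5, -1.8]
opening: 0.204
grasp_force: 29.9
time_s: 23.58
position: [0.5909, 0.0582, 0.1334]
tcp_rot: [[0.984, 0.18, -0.003], [0.18, -0.984, 0.0], [-0.003, -0.001, -1.0]]
force: [-0.2, 0.3, -1.5]
opening: 0.205
grasp_force: 29.9
([395.3, 297.8], [668.3, 69.3, 103.0], 667)
t 23.62 yaw 10.39 tilt z [-0.002  0.    -1.   ] turn az -0.0019 shift 0.4 -1.3 48.8 open 0.2048046297146496 F [-0.9  0.1 -2. ] M [-0.018 -0.027  0.015]
```

```bash
python3 -m jog '-0.5 -1 20 0 0 0 10; 0 0 15 0 0 0 10; 0 0 8 0 0 0 10; 0 0 4 0 0 0 10; 0 0 1.5 0 0 0 10; 0 0 1 0 0 0 10; 0 0 1 0 0 0 10; 0 0 0 0 0 0 10; 0 0 0 0 0 0 10; 0 0 0 0 0 0 10'; python3 - <<'E'
from h import *
go(591,59.7,83,10.5)
E
```

```text
time_s: 24.88
position: [0.5914, 0.0604, 0.0843]
tcp_rot: [[0.983, 0.182, 0.0], [0.182, -0.983, -0.0], [0.0, 0.0, -1.0]]
force: [0.5, -0.4, -1.5]
opening: 0.206
grasp_force: 29.9
t 24.88 yaw 10.5 tilt z [ 0. -0. -1.] turn az -0.0 shift -0.5 0.6 1.3 open 0.2057781220541405 F [ 0.5 -0.4 -1.5] M [-0.011  0.074  0.029]
```

```bash
python3 -m jog '0 0 0.7 0 0 0 10; 0 0 0.6 0 0 0 10; 0 0 0 0 0 0 10; 0 0 0 0 0 0 10'; python3 -m jog '0 0 0 0 0 0 25; 0 0 0 0 0 0 25; 0 0 0 0 0 0 25; 0 0 0 0 0 0 25; 0 0 0 0 0 0 50; 0 0 0 0 0 0 50; 0 0 0 0 0 0 50; 0 0 0 0 0 0 50; 0 0 0 0 0 0 50'; python3 - <<'E'
from h import *
c=capture("scene")
for z in (.021,.051): print([b for b in balls(c,z) if 300<b[0][0]<450 and 250<b[0][1]<380])
E
```

```text
time_s: 25.38
position: [0.5914, 0.0604, 0.0829]
tcp_rot: [[0.983, 0.182, -0.0], [0.182, -0.983, 0.0], [-0.0, -0.0, -1.0]]
force: [-0.8, 0.3, -3.2]
opening: 0.201
grasp_force: 29.9
time_s: 26.5
position: [0.5914, 0.0603, 0.0829]
tcp_rot: [[0.983, 0.182, 0.0], [0.182, -0.983, -0.0], [0.0, 0.0, -1.0]]
force: [0.6, -0.4, 0.3]
opening: 0.567
grasp_force: 0.0
[([392.9, 316.8], [647.5, 82.1, 21.0], 603)]
[([392.9, 316.8], [667.7, 72.2, 51.0], 603)]
```

Level: at z = 51 mm the ball is 75 mm from the middle. I'll withdraw straight up, then move away.

```bash
python3 -m jog '0 0 -10 0 0 0 50; 0 0 -20 0 0 0 50; 0 0 -40 0 0 0 50; 0 0 -50 0 0 0 50; 0 0 -40 0 0 0 50; -45 20 0 0 0 0 50; -45 40 0 0 0 0 50; -45 40 0 0 0 0 50; 0 50 0 0 0 0 50; 0 50 0 0 0 0 50; 0 50 0 0 0 0 50; 0 0 0 0 0 0 50'; python3 - <<'E'
from h import *
c=capture("scene"); cv2.imwrite("pics/fin_s.png",c["color"][:,:,::-1])
for z in (.026,.051): print([b for b in balls(c,z) if 300<b[0][0]<550 and 180<b[0][1]<380])
c=capture("top"); cv2.imwrite("pics/fin_t.png",c["color"][100:300,100:400,::-1].repeat(2,0).repeat(2,1))
for z in (.026,.051): print([b for b in balls(c,z) if 100<b[0][0]<360 and 120<b[0][1]<380])
E
```

```text
time_s: 28.05
position: [0.5053, -0.214, 0.2438]
tcp_rot: [[0.984, 0.178, 0.003], [0.178, -0.984, -0.003], [0.002, 0.003, -1.0]]
force: [0.3, -0.2, 0.1]
opening: 0.575
grasp_force: 0.0
[([482.0, 229.0], [475.8, 318.7, 26.0], 337), ([354.6, 252.2], [493.4, 51.8, 26.0], 381), ([511.7, 289.7], [631.2, 307.2, 26.0], 544), ([393.0, 316.8], [650.9, 80.5, 26.0], 597)]
[([482.0, 229.0], [498.9, 302.0, 51.0], 337), ([354.6, 252.2], [515.8, 44.6, 51.0], 381), ([511.7, 289.7], [648.8, 290.9, 51.0], 544), ([393.0, 316.8], [667.8, 72.3, 51.0], 597)]
[([286.1, 141.4], [670.3, 75.2, 26.0], 139), ([180.4, 159.7], [630.3, 305.8, 26.0], 163), ([298.7, 210.4], [518.1, 47.5, 26.0], 154), ([174.7, 228.6], [479.1, 316.2, 26.0], 185)]
[([286.1, 141.4], [664.0, 73.5, 51.0], 139), ([180.4, 159.7], [624.9, 299.1, 51.0], 163), ([298.7, 210.4], [515.2, 46.5, 51.0], 154), ([174.7, 228.6], [477.1, 309.2, 51.0], 185)]
```

View pics/fin_s.png

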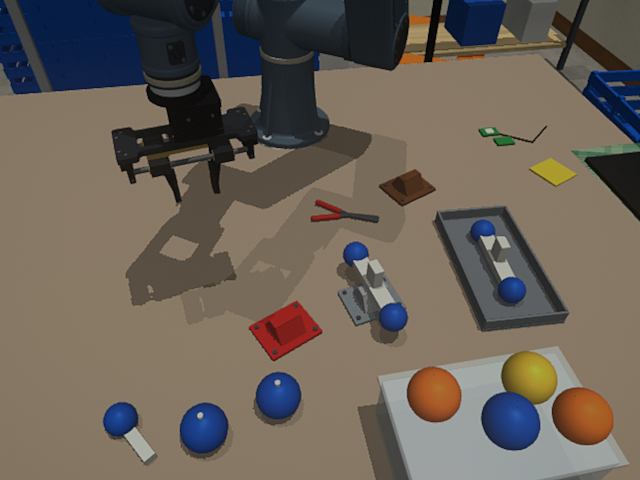

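View pics/fin_t.png

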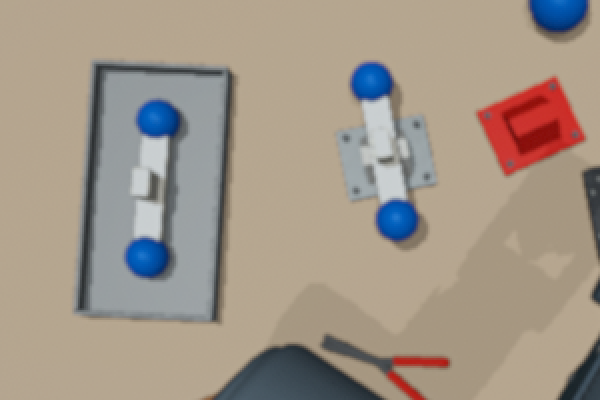

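In the final pictures the good toy sits level on the steel edge, with its balls at scene (355,252) and (393,317) and its middle about 1 mm from the edge centre. The faulty toy lies flat in the tray, with its balls at (482,229) and (512,290).

```bash
python3 -c "
from rig import *
print(hand_in())"
```

```text
the job is handed in; nothing more can be done
None
```

The toy that started nearer the robot tipped on the edge and now lies flat in the reject tray; the other toy is balanced level on the steel edge with its middle over it, and the job was handed in at about 28 s.

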